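# Prop out the tray stand and set the lure tray on it

### The arm

A 7-joint arm with a two-finger parallel gripper is mounted at the origin on the work surface. World frame = base frame: x ahead of the robot, y to its left, z up, the work surface at z = 0. Lengths are in m, angles in rad, forces in N, time in s.
With the tool pointing down it reaches from about 0.425 to 0.925 m from the base axis. Payload 6.8 kg.
Tool frame: the origin (TCP) lies midway between the tips of the shut fingers; the grasp point (between the pads) lies 19 mm behind it; x points along the fingers, y is the direction in which the jaws open and shut, and the axes are right-handed (so a half turn about x gives the same grasp; the last joint's range is limited). The gripper opens to 85 mm and grips with 20 to 120 N. Pads are 22 mm wide; open, the fingers measure 114 mm over their backs; the gripper's body (76 mm by 85 mm) begins 54 mm behind the grasp point. The pads swing forward as they close: fully open they stand 13 mm farther back than shut.
Start: joints at [1.003, 0.477, 0.022, 1.555, -0.011, 1.109, -0.083], TCP at [0.3, -0.605, 0.204] pointing down, gripper open.
Joint ranges: [-2.96, 2.96], [-0.34, 2.1], [-1.41, 1.46], [0.24, 2.44], [-1.37, 4.51], [0.17, 1.92], [-2.96, 2.96]. Speed limits (rad/s): [2.39, 2.39, 3.14, 3.14, 3.14, 3.14, 3.14].

### API

Orientations are given as a unit quaternion [x, y, z, w].
In Python, from cell import ctrl gives the robot as it stands. The module is installed in compiled form; this text tells all that it offers.
- The arm moves only by the tool step_arm, never from a script. Its argument "plan" is a list of rows, each a list of 5 numbers: the finger opening in mm, from 0 to 85.4, then the shift along the tool's x, y, z normalised to -1 to 1, where 1 is 100 mm, then the turn about the tool's x normalised to -1 to 1, where 1 is 30 degrees. A call has 1 to 5 rows; each row is the pose to reach, as a shift and turn from the pose commanded when the call began, along the tool's axes at that moment; what a row does not reach only later rows make up. A row lasts 1/8 s, in which the tool goes at most 62.5 mm and 10.7 degrees, less where a joint would pass 70% of its speed; a pose out of reach is approached as far as the arm can. A call with a number of a shift or a turn outside -1 to 1 is refused whole. A call with a gripper value outside its range is refused whole. The fingers move at their own pace and stop on an object; the grip force is fixed at half the most. Time passes only in rows, so rows that repeat a pose let the fingers close. It gives the time, the measured TCP pose, the force and the opening at its end, in the units of the state.
- ctrl.read_state(): the state, without advancing time (a new reading comes with each control period).
- ctrl.snapshot(name): name is "scene" or "top"; returns a dict with "frame" (400x640x3 uint8, red, green, blue), "intrinsics" (3x3 intrinsics, pixels), "rvec" (rotation vector, rad) and "tvec" (3), from world to camera coordinates, as OpenCV has them. Camera axes: x right, y down, z forward; pixel columns grow to the right and rows downward; lengths in m; the calibration is good to about 2 mm. A picture is of the moment at which its call begins. There is no depth.
- ctrl.job_done(): hands the job in, once; it reports no verdict.
Trained networks look in a picture, given as the dict that the camera call returned (one of the last four; its "shot" number tells which), for a name from the list of things; names that differ only in an ending like _2 or _b are one class to them, and where a whole thing is asked for, a point or a joint stands for the part that bears it (a point fixed in the world has none). Each returns a list of dicts, best first, with "conf" (0 to 1); they miss things now and then, are a little off and sometimes report something else, mostly with a low value. They report only what shows in the picture. A call takes as long as a camera call. They do not tell look-alikes from the thing itself.
- ctrl.regions_of(picture, name): "region" (400x640 bool, what is visible of it) and "box" ([left, top, right, bottom] in pixels, round what is visible of it).
The state is a dict: "time": time; "joint_positions": joint angles; "qd": joint speeds; "effort": joint torques, N m; "tcp_pos": TCP position; "tcp_rot": TCP orientation; "wrist_force": force on the tool from outside, world axes, zero at the start; "ft_torque": the same for the moment, N m; "finger_gap": finger opening in m.
Only numpy, scipy, OpenCV 4.12 (cv2) and the standard library are available. Lean on these libraries where they do the work, as an engineer would, in place of code of your own. Each camera call takes 0.05 s, during which the arm holds its last target. There are 200 camera calls.

### The job

On the folding tray stand, swing the wooden prop leg out until it hits the rubber-tipped stop screw and press it firmly home for a moment, with about 15 N and without straining the screw. Then lift the grey lure tray by its handle and set it on the stand so that it rests level on both the plywood rail and the swung-out leg. Leave the other tackle on the shelf where it is.

Things in the scene. Friction and masses are not known exactly. Their poses are not given: they have to be found in the camera images.
- stand: plywood tray stand, fixed. Origin on the shelf surface, z up, y along its rail; x from the swung-out leg's end towards the rail. Rail: upright board, x 60 to 90 mm, y -100 to 100 mm, flat top 90 mm above the shelf. Foot: plate 10 mm thick, x -75 to 90, y -40 to 60 mm. The leg's upright hinge axis is at x 45, y 0 mm.
- seat (a point): point on the stand 90 mm above its origin, level with the tops of rail and leg: where the middle of the tray's underside belongs, the tray's x along the stand's x (either way round)
- leg: wooden prop leg: upright gate frame 12 mm thick (its x), running along its -y to 135 mm from the hinge axis, 16 to 90 mm above the shelf; bars 22 and 24 mm high along top and bottom. Origin on the hinge axis at shelf level, z up. It swings level, clockwise seen from above, when pushed on its rail side: yaw equal to the stand's is folded, -1.38 to -1.7 rad from it is fully out (pointing along the stand's -x).
- leg_end (a point): top edge of the leg, 120 mm from its hinge axis, 90 mm above the shelf, over the solid end post (110 to 135 mm from the axis). The leg starts 0.35 to 0.65 rad out, its end past the rail's end. The hinge is stiff (about 3 N felt here); the leg stays where it is left.
- stop: aluminium stop block on the stand's foot, 30 x 24 x 45 mm, at x -50, y 45 mm of the stand, axes parallel. Origin: centre of its underside, 10 mm above the shelf. Out of its -y face, 20 mm up, stands a screw with a rubber tip 14 mm across, which the leg's bottom bar meets about 95 mm from the hinge axis.
- screw_root (a point): where the stop screw leaves the block's face, 30 mm above the shelf. The tip stands 15 to 45 mm out from here towards the stand's -y; how far is not measured: it must be felt or seen. The tip gives about 1 mm under 20 N. Pressed home: the leg bears on it with over 10 N for 0.3 s; over 22 N strains the screw.
- tray: loose grey plastic lure tray, empty, 170 mm (its x) by 150 mm (its y), walls 4 mm thick and 30 mm high, 240 to 390 g. Handle: an upright fin in the middle, 12 mm thick (y), 80 mm long (x), its top 80 mm above the underside. Origin: centre of its underside, z up. Alike when turned half round.
- jar: closed glass jar of lead weights with a steel cap, 72 mm across and 91 mm high; bystander, leave alone. Origin: centre of its underside.
- float: small wooden fishing float standing on its flat end, 42 mm across and 85 mm high; bystander, leave alone. Origin: centre of its underside.
- spinner: flat chrome spinner lure lying down, about 95 mm long, 24 mm wide, 5 mm thick; bystander, leave alone. Origin: underside, near its middle.
- headlamp: grey plastic headlamp with a toggle switch on top, 66 mm wide, 60 mm high; bystander, leave alone. Origin: centre of its underside.
- spool: clear plastic line spool lying flat, 64 mm across, 32 mm high; bystander, leave alone. Origin: centre of its underside.
- driver: screwdriver lying on the shelf, about 200 mm long; bystander, leave alone. Origin: on its underside.
There are look-alikes about, which are no part of the job. Leave any green look-alike of the tray alone.

How it is judged:
By the outcome, as a careful person would: the job done as asked, in the order asked, and still so for the second after the job is handed in, with the robot touching nothing.
It also fails if it takes over 72 s, if anything falls off the work surface, if the arm or the gripper's body presses on something with over 40 N, if the wrist force passes 120 N, or if a joint passes its speed limit or range.

## Working session

There is one attempt and no reset: what is moved stays moved. The work goes in short steps, Python scripts to look and compute and a tool call to move; the robot and the scene stay as the last step left them, time stands still between calls to the robot, and variables do not carry over. Pictures are saved under pics/ and viewed, about 8 in all and at most 12, crops included, and the job is handed in when it is done.

Besides the shell and the picture viewer there is one more tool, called after "Call:" by a JSON object that holds its "op" and its "data". step_arm: Moves the arm, as the interface text tells. Its arguments: {"type":"object","properties":{"plan":{"type":"array","items":{"type":"array","items":{"type":"number"}}}},"required":["plan"]}

```bash
mkdir -p pics
cat > h.py <<'E'
import numpy as np, cv2
from cell import ctrl
def cam(s):
    R=cv2.Rodrigues(np.array(s["rvec"],float))[0]; return np.array(s["intrinsics"],float),R,np.array(s["tvec"],float).ravel()
def proj(s,P):
    K,R,t=cam(s); return cv2.projectPoints(np.atleast_2d(np.array(P,float)),np.array(s["rvec"],float),t,K,None)[0][:,0]
def ray(s,uv,z):
    K,R,t=cam(s); c=-R.T@t; out=[]
    for u,v in np.atleast_2d(uv):
        d=R.T@np.linalg.inv(K)@np.array([u,v,1.]); out.append(c+d*(z-c[2])/d[2])
    return np.array(out)
def save(s,n,crop=None,sc=1):
    f=s["frame"]
    if crop: l,t,r,b=crop; f=f[t:b,l:r]
    cv2.imwrite("pics/"+n,cv2.cvtColor(cv2.resize(f,None,fx=sc,fy=sc,interpolation=cv2.INTER_CUBIC),cv2.COLOR_RGB2BGR))
E
python3 - <<'E'
from h import *
st=ctrl.read_state(); print(st)
for n in ("scene","top"):
    s=ctrl.snapshot(n); save(s,n+"0.png",sc=1.25)
    K,R,t=cam(s); print(n,-R.T@t,R[2],K[0,0])
    for k in ("stand","leg","stop","tray","jar","float"):
        for r in ctrl.regions_of(s,k): print(k,round(r["conf"],2),r["box"],int(r["region"].sum()))
E
```

```text
{'time': 0.0, 'joint_positions': array([ 1.00289289,  0.47776752,  0.02232669,  1.55645918, -0.01147291,
        1.1092827 , -0.08311619]), 'qd': array([-4.89656621e-04,  2.11842408e-04,  7.79602124e-04, -1.55038936e-03,
        1.10983431e-03,  4.71260105e-05,  1.50854688e-04]), 'effort': array([ 2.31116601e-04, -5.96451795e+01,  1.60783231e+00, -2.81192654e+01,
        1.24570553e-02,  9.45960899e-03,  3.03198567e-05]), 'tcp_pos': array([ 0.29924653, -0.60433133,  0.20334409]), 'tcp_rot': array([-0.68830403, -0.16174818,  0.68869465, -0.16054523]), 'wrist_force': array([-0.06280994, -0.42705638, -0.56948858]), 'ft_torque': array([ 0.01837453, -0.01495713,  0.01194304]), 'finger_gap': 0.08555391061252811}
scene [ 1.54960885 -0.32759525  0.83204624] [-0.79727642  0.2038659  -0.56814523] 478.8011688962718
stand 0.79 [276.8, 202.8, 369.1, 268.1] 3660
leg 0.84 [274.8, 213.7, 327.0, 238.6] 672
stop 0.77 [321.4, 207.1, 336.9, 222.4] 139
stop 0.41 [377.5, 236.5, 405.5, 285.3] 1233
tray 0.97 [392.2, 137.7, 459.2, 178.1] 1597
tray 0.81 [380.7, 181.5, 457.7, 230.2] 2052
tray 0.5 [316.0, 206.3, 342.2, 220.7] 238
tray 0.22 [142.0, 222.6, 185.3, 246.6] 277
jar 0.73 [378.4, 234.0, 405.6, 284.2] 1227
float 0.73 [337.7, 174.2, 355.1, 198.4] 226
top [ 0.39818776 -0.04049809  1.19500714] [ 0.11977503  0.01202812 -0.99272819] 367.9117631223924
stand 0.87 [297.7, 163.0, 371.1, 218.9] 2446
leg 0.68 [326.0, 174.5, 370.9, 199.0] 330
stop 0.5 [314.6, 206.7, 335.2, 215.8] 101
stop 0.17 [414.8, 241.8, 427.5, 259.8] 109
tray 0.98 [157.5, 260.1, 222.4, 325.7] 2721
tray 0.83 [204.3, 178.8, 266.6, 245.0] 2623
jar 0.73 [278.8, 120.3, 305.1, 147.0] 444
float 0.68 [286.8, 239.2, 298.1, 248.0] 108
```

View pics/scene0.png

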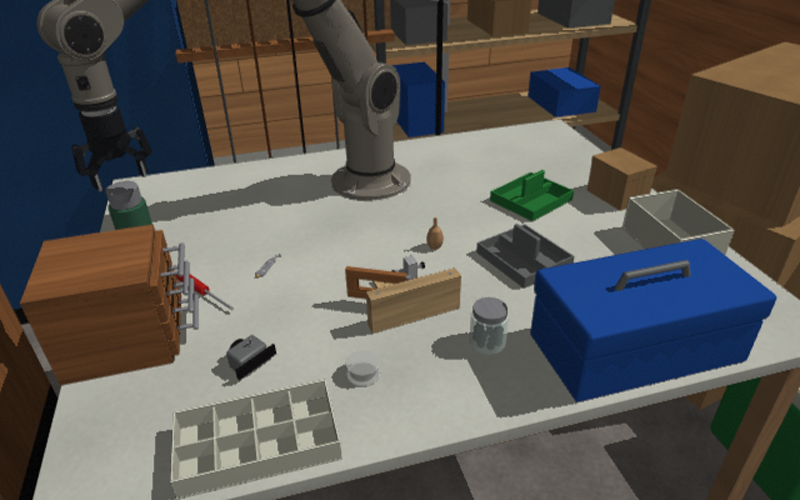

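View pics/top0.png

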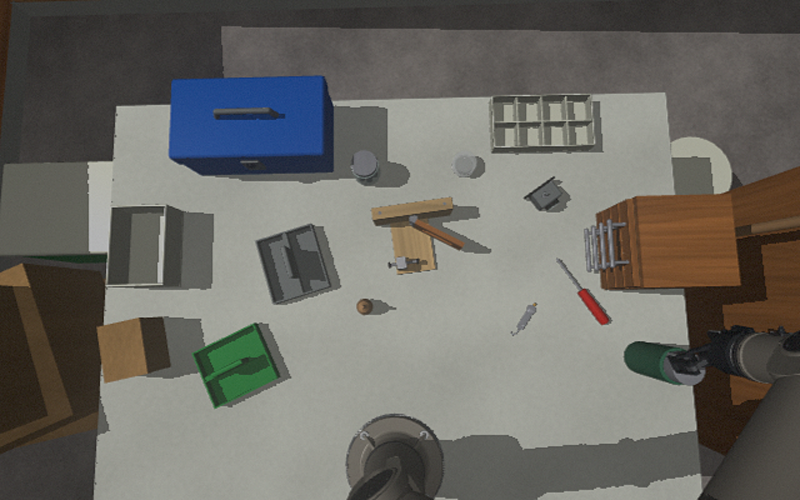

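The scene picture shows the stand in the middle (rail at 415,300 of 800), the grey tray at (525,250) and the green look-alike at (530,195). The top picture shows the rail at (412,210), the leg running to (465,247), the stop at (400,263) and the grey tray at (294,263). Next, close crops for corners.

Run:
```python
from h import *
s=ctrl.snapshot("top"); save(s,"t1.png",(200,145,390,260),4.2)
s=ctrl.snapshot("scene"); save(s,"s1.png",(260,170,470,300),3.8)
```

```text
(no output)
```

View pics/t1.png

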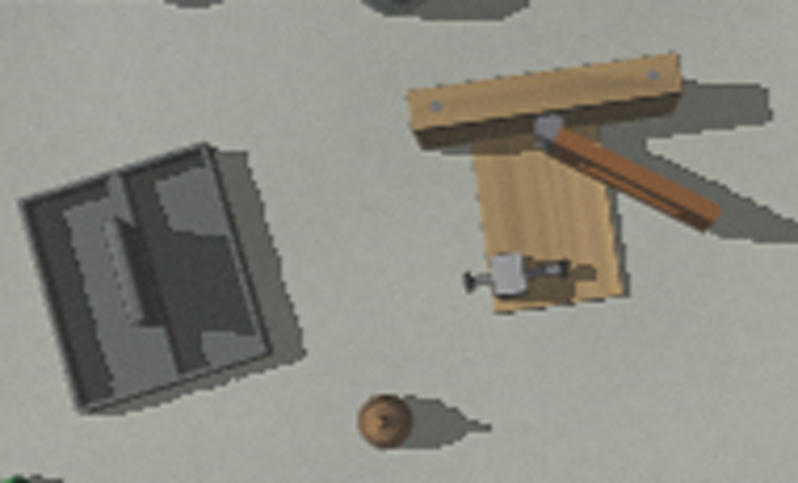

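View pics/s1.png

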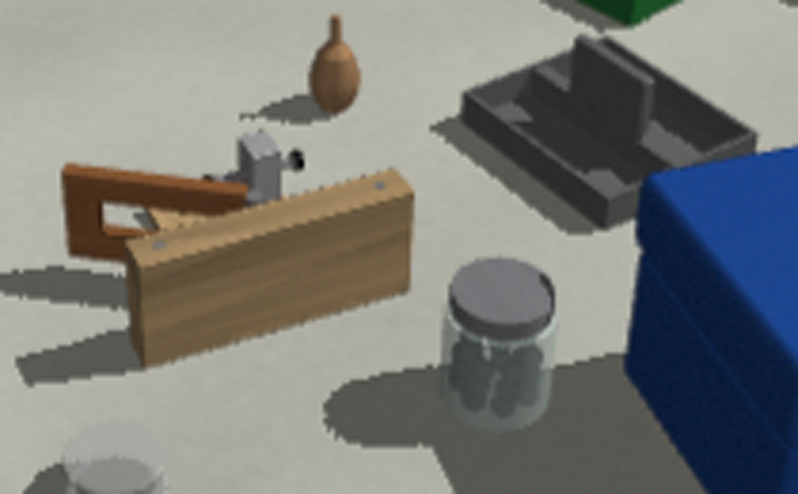

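The top crop shows the rail top (408,92)–(680,53), the leg to its end at (715,212), the stop block top (510,268) with the screw tip near (565,269), and the tray corners (22,202),(207,145),(272,352),(82,408). The scene crop shows the rail's outer face corners (128,248),(413,192),(147,366),(410,293), with the leg's frame open.

```bash
cat > fit.py <<'E'
from h import *
from scipy.optimize import least_squares
T=ctrl.snapshot("top"); S=ctrl.snapshot("scene")
ft=lambda p:np.array([200,145])+(np.array(p,float)+.5)/4.2-.5
fs=lambda p:np.array([260,170])+(np.array(p,float)+.5)/3.8-.5
def W(q,P):
    c,s=np.cos(q[2]),np.sin(q[2]); P=np.array(P,float); return np.c_[q[0]+c*P[:,0]-s*P[:,1],q[1]+s*P[:,0]+c*P[:,1],P[:,2]]
def fit(tp,TP,sp,SP,x0):
    f=lambda q:np.r_[(proj(T,W(q,TP))-ft(tp)).ravel(),(proj(S,W(q,SP))-fs(sp)).ravel()] if len(SP) else (proj(T,W(q,TP))-ft(tp)).ravel()
    r=least_squares(f,x0,loss="soft_l1"); print(np.round(r.fun.reshape(-1,2),1).tolist()); return r.x
c0=ray(T,ft([545,95]),.09)[0]
st=fit([(408,92),(680,53),(680,92),(414,132),(495,312),(628,296)],[(.09,.1,.09),(.09,-.1,.09),(.06,-.1,.09),(.06,.1,.09),(-.075,.06,.01),(-.075,-.04,.01)],
 [(128,250),(413,192),(395,170),(147,366),(410,293)],[(.09,-.1,.09),(.09,.1,.09),(.06,.1,.09),(.09,-.1,0),(.09,.1,0)],[c0[0]-.07,c0[1],0])
print("stand",st)
b=[(-.085,.075,.03),(.085,.075,.03),(.085,-.075,.03),(-.085,-.075,.03)]
# t1 corners order: upper-left(22,202), upper-right(207,145), lower-right(272,352), lower-left(82,408)
tw=ray(T,ft([(22,202),(207,145),(272,352),(82,408)]),.03); print("tray corners",tw, [np.linalg.norm(tw[i]-tw[(i+1)%4]) for i in range(4)])
tf=ray(T,ft([(112,220),(140,325)]),.08); print("fin ends?",tf)
print("leg end",ray(T,ft([(720,208),(712,218),(555,128)]),.09))
H=W(st,[(.045,0,.09),(-.05,.045,.055),(-.05,.033,.03),(0,0,.09)]);print("hinge,stop,root,seat",H)
print("tip px world",ray(T,ft([(568,269)]),.03), "in stand:")
c,s=np.cos(st[2]),np.sin(st[2]); R=np.array([[c,s],[-s,c]])
for p,z in [((568,269),.03),((510,270),.055),((720,208),.09),((712,218),.09),((555,128),.09)]: print(p,R@(ray(T,ft([p]),z)[0][:2]-st[:2]))
for k in ("jar","float","spool","spinner","headlamp","driver"):
    for r in ctrl.regions_of(T,k)[:1]: bx=r["box"]; print(k,r["conf"],ray(T,[((bx[0]+bx[2])/2,(bx[1]+bx[3])/2)],.04)[0][:2])
E
python3 fit.py
```

```text
[[0.0, -0.3], [0.0, 0.2], [1.5, 0.4], [-0.2, -0.3], [0.0, 0.5], [-0.9, 0.2], [2.2, 4.1], [0.3, -0.4], [-0.2, -0.9], [-1.1, 1.0], [-0.1, -0.0]]
stand [ 0.55118729 -0.06537049  0.11445491]
tray corners [[0.56181813 0.34516163 0.03      ]
 [0.60283191 0.20357491 0.03      ]
 [0.44365192 0.15386886 0.03      ]
 [0.40456231 0.29702501 0.03      ]] [np.float64(0.1474073591845048), np.float64(0.16676018427067446), np.float64(0.14839704000889117), np.float64(0.16445829137998372)]
fin ends? [[0.5401149  0.26240139 0.08      ]
 [0.46311224 0.24121395 0.08      ]]
leg end [[ 0.53814988 -0.17937252  0.09      ]
 [ 0.53102597 -0.17337071  0.09      ]
 [ 0.59919367 -0.06205077  0.09      ]]
hinge,stop,root,seat [[ 0.59589287 -0.06023126  0.09      ]
 [ 0.4963752  -0.02637518  0.055     ]
 [ 0.49774566 -0.03829666  0.03      ]
 [ 0.55118729 -0.06537049  0.09      ]]
tip px world [[ 0.50172854 -0.07053516  0.03      ]] in stand:
(568, 269) [-0.04972498  0.00051757]
(510, 270) [-0.04680144  0.0440434 ]
(720, 208) [-0.02597173 -0.1117672 ]
(712, 218) [-0.03236359 -0.10499106]
(555, 128) [ 0.04807141 -0.00218458]
jar 0.91 [0.74250076 0.05831468]
float 0.72 [0.39299487 0.06860941]
spool 0.71 [ 0.74932301 -0.1904532 ]
headlamp 0.96 [ 0.66232449 -0.39861879]
driver 0.68 [ 0.3803244  -0.50112071]
```

```bash
cat > g.py <<'E'
from h import *
from scipy.spatial.transform import Rotation as Ro
import sys
ST=np.array([.5512,-.0654]); SY=.1145
def sw(x,y): c,s=np.cos(SY),np.sin(SY); return ST+np.array([c*x-s*y,s*x+c*y])
def go(x,y,z,jaw=None,base=None):
    """plan shifts from measured pose; jaw = desired world yaw of tool y (mod pi)"""
    st=ctrl.read_state(); M=Ro.from_quat(st["tcp_rot"]).as_matrix()
    p=np.array(st["tcp_pos"]); d=M.T@(np.array([x,y,z])-p)/.1
    ya=np.arctan2(M[1,1],M[0,1]); o=""
    if jaw is not None:
        t=(jaw-ya+np.pi/2)%np.pi-np.pi/2; o=" turn(norm, tool x down => negative of yaw) %.3f"%(-t/np.radians(30))
    print("t",round(st["time"],2),"pos",np.round(p,4),"jawyaw",round(ya,3),"F",np.round(st["wrist_force"],1),"shift",np.round(d,3),o)
    return M
E
python3 - <<'E'
from g import *
a=.6; d=np.array([-np.sin(a),-np.cos(a)]); n=np.array([np.cos(a),-np.sin(a)])
p=np.array([.045,0])+.12*d+.04*n; w=sw(*p); print("start",w)
for a in (.6,.8,1,1.2,1.4,1.51):
    d=np.array([-np.sin(a),-np.cos(a)]); n=np.array([np.cos(a),-np.sin(a)])
    print(a,sw(*(np.array([.045,0])+.12*d+.0205*n)))
M=go(w[0],w[1],.2,SY+np.pi/2); print(np.round(M,3))
E
```

```text
start [ 0.57528493 -0.18505778]
0.6 [ 0.55803832 -0.1759581 ]
0.8 [ 0.53580723 -0.1661288 ]
1 [ 0.51597206 -0.15207879]
1.2 [ 0.49932358 -0.13436821]
1.4 [ 0.4865255  -0.11370312]
1.51 [ 0.48131955 -0.10137258]
t 1.2 pos [ 0.2995 -0.6049  0.2043] jawyaw -1.111 F [ 0.2 -0.3  0.2] shift [ 0.043 -2.539 -4.334]  turn(norm, tool x down => negative of yaw) 0.659
[[-0.     0.444 -0.896]
 [-0.    -0.896 -0.444]
 [-1.    -0.     0.   ]]
```

Call:
{"op": "step_arm", "data": {"plan": [[0,0,-0.25,-0.44,0],[0,0,-0.5,-0.87,0]]}}

```text
time: 1.45
tcp_pos: [0.3557, -0.5208, 0.2042]
tcp_rot: [0.689, 0.161, -0.689, 0.161]
wrist_force: [0.8, 0.1, 0.4]
finger_gap: 0.0516
```

Call:
{"op": "step_arm", "data": {"plan": [[0,0,-0.25,-0.44,0],[0,0,-0.5,-0.87,0]]}}

```text
time: 1.7
tcp_pos: [0.412, -0.4367, 0.2045]
tcp_rot: [0.689, 0.161, -0.688, 0.161]
wrist_force: [-0.2, 0.2, 0.4]
finger_gap: 0.0122
```

Call:
{"op": "step_arm", "data": {"plan": [[0,0,-0.25,-0.44,0],[0,0,-0.5,-0.87,0]]}}

```text
time: 1.95
tcp_pos: [0.4678, -0.3532, 0.2046]
tcp_rot: [0.689, 0.161, -0.688, 0.161]
wrist_force: [0.1, -0.2, 0.9]
finger_gap: 0.0001
```

Call:
{"op": "step_arm", "data": {"plan": [[0,0,-0.25,-0.44,0],[0,0,-0.5,-0.87,0]]}}

```text
time: 2.2
tcp_pos: [0.5236, -0.2699, 0.2046]
tcp_rot: [0.689, 0.161, -0.688, 0.161]
wrist_force: [-0.2, 0.1, -0.2]
finger_gap: 0.0001
```

Call:
{"op": "step_arm", "data": {"plan": [[0,0,-0.25,-0.44,0.3],[0,0,-0.5,-0.85,0.66],[0,0,-0.5,-0.85,0.66],[0,0,-0.5,-0.85,0.66]]}}

```text
time: 2.7
tcp_pos: [0.5764, -0.1892, 0.2043]
tcp_rot: [-0.706, -0.041, 0.706, -0.041]
wrist_force: [-0.7, -0.3, 0.5]
finger_gap: -0.0
```

Call:
{"op": "step_arm", "data": {"plan": [[0,0.4,0,0,0],[0,0.8,0,0,0]]}}

```text
time: 2.95
tcp_pos: [0.5762, -0.1911, 0.124]
tcp_rot: [0.706, 0.039, -0.706, 0.04]
wrist_force: [0.5, -0.4, -1.0]
finger_gap: 0.0
```

Call:
{"op": "step_arm", "data": {"plan": [[0,0.4,0,0,0],[0,0.79,0,0,0],[0,0.79,0,0,0]]}}

```text
time: 3.32
tcp_pos: [0.5733, -0.19, 0.0427]
tcp_rot: [-0.704, -0.04, 0.708, -0.039]
wrist_force: [-0.1, -0.9, 0.9]
finger_gap: -0.0001
```

Call:
{"op": "step_arm", "data": {"plan": [[0,0,-0.08,0.08,0],[0,0,-0.15,0.17,0],[0,0,-0.21,0.28,0],[0,0,-0.28,0.38,0]]}}

```text
time: 3.82
tcp_pos: [0.5382, -0.165, 0.0472]
tcp_rot: [0.708, 0.04, -0.703, 0.041]
wrist_force: [5.9, 0.6, -1.0]
finger_gap: -0.0003
```

Call:
{"op": "step_arm", "data": {"plan": [[0,0,-0.08,0.09,0],[0,0,-0.16,0.18,0],[0,0,-0.25,0.25,0],[0,0,-0.35,0.32,0],[0,0,-0.35,0.32,0]]}}

```text
time: 4.45
tcp_pos: [0.5003, -0.1338, 0.0466]
tcp_rot: [0.707, 0.04, -0.705, 0.041]
wrist_force: [0.8, -0.4, 0.0]
finger_gap: -0.0001
```

Run:
```python
from g import *
go(*sw(-.070,-.041),.045)
s=ctrl.snapshot("top"); save(s,"t2.png",(260,150,400,250),5)
s=ctrl.snapshot("scene"); save(s,"s2.png",(250,170,390,280),5)
```

```text
t 4.45 pos [ 0.5003 -0.1338  0.0466] jawyaw -1.456 F [ 0.8 -0.4  0. ] shift [ 0.015 -0.211  0.116]
```

View pics/t2.png

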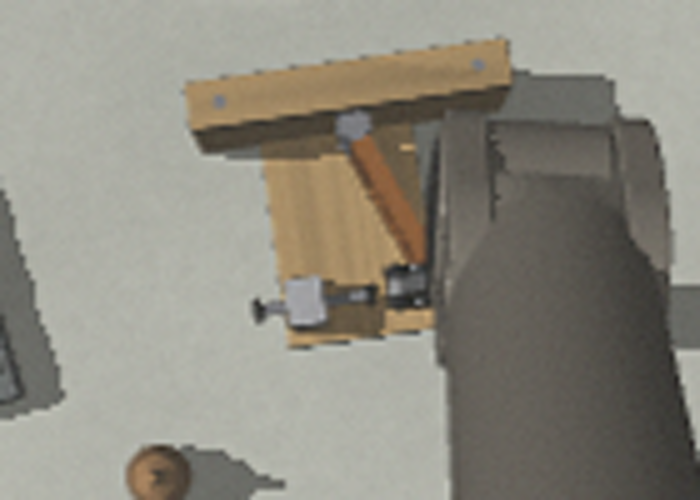

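View pics/s2.png

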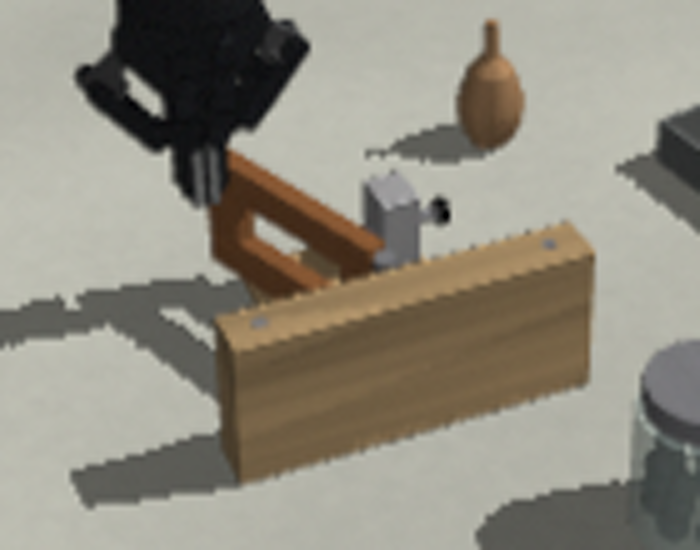

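The leg has swung to about 1.15 rad with the closed fingers on its end post (t2 ~ (410,285); screw tip ~ (376,294)). Continue, then creep.

Call:
{"op": "step_arm", "data": {"plan": [[0,0.01,-0.05,0.035,0],[0,0.01,-0.1,0.07,0],[0,0.01,-0.14,0.09,0],[0,0.01,-0.18,0.11,0],[0,0.01,-0.2,0.12,0]]}}

```text
time: 5.18
tcp_pos: [0.4853, -0.1153, 0.0442]
tcp_rot: [-0.706, -0.041, 0.706, -0.04]
wrist_force: [3.6, -1.8, 1.2]
finger_gap: -0.0001
```

Call:
{"op": "step_arm", "data": {"plan": [[0,0,-0.01,0.004,0],[0,0,-0.02,0.008,0],[0,0,-0.03,0.011,0],[0,0,-0.04,0.014,0],[0,0,-0.05,0.017,0]]}}

```text
time: 5.8
tcp_pos: [0.4834, -0.1108, 0.0443]
tcp_rot: [-0.706, -0.04, 0.706, -0.04]
wrist_force: [3.7, -2.4, 0.0]
finger_gap: -0.0002
```

Call:
{"op": "step_arm", "data": {"plan": [[0,0,-0.01,0.002,0],[0,0,-0.02,0.004,0],[0,0,-0.03,0.005,0],[0,0,-0.04,0.006,0]]}}

```text
time: 6.3
tcp_pos: [0.4822, -0.1069, 0.0443]
tcp_rot: [-0.706, -0.04, 0.706, -0.04]
wrist_force: [2.0, -2.4, -0.4]
finger_gap: 0.0001
```

Run:
```python
from g import *
go(*sw(-.0735,-.0275),.045)
s=ctrl.snapshot("top"); save(s,"t3.png",(290,160,370,230),8)
go(*sw(-.0735,-.0275),.045)
```

```text
t 6.3 pos [ 0.4822 -0.1069  0.0443] jawyaw -1.457 F [ 2.  -2.4 -0.4] shift [-0.007 -0.059  0.002] 
t 6.35 pos [ 0.4821 -0.1068  0.0442] jawyaw -1.456 F [ 1.6 -2.1 -0.5] shift [-0.008 -0.057  0.002]
```

View pics/t3.png

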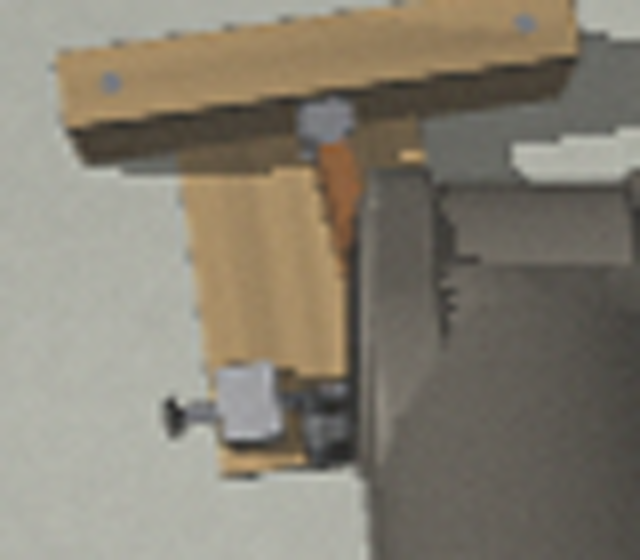

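Call:
{"op": "step_arm", "data": {"plan": [[0,0,-0.007,0.001,0],[0,0,-0.014,0.002,0],[0,0,-0.02,0.002,0],[0,0,-0.025,0.002,0]]}}

```text
time: 6.85
tcp_pos: [0.4816, -0.1045, 0.0442]
tcp_rot: [-0.706, -0.04, 0.706, -0.04]
wrist_force: [0.8, -2.7, 0.1]
finger_gap: 0.0003
```

Call:
{"op": "step_arm", "data": {"plan": [[0,0,-0.004,0,0],[0,0,-0.008,0,0],[0,0,-0.01,0,0]]}}

```text
time: 7.22
tcp_pos: [0.4814, -0.1035, 0.0442]
tcp_rot: [-0.706, -0.04, 0.706, -0.04]
wrist_force: [0.5, -3.4, 1.0]
finger_gap: -0.0001
```

Call:
{"op": "step_arm", "data": {"plan": [[0,0,-0.004,0,0],[0,0,-0.008,0,0]]}}

```text
time: 7.48
tcp_pos: [0.4813, -0.1028, 0.0442]
tcp_rot: [-0.706, -0.04, 0.706, -0.04]
wrist_force: [-0.1, -3.1, 1.5]
finger_gap: 0.0001
```

Still friction only. Creep on in 1 mm pieces.

Call:
{"op": "step_arm", "data": {"plan": [[0,0,-0.005,0,0],[0,0,-0.01,0,0]]}}

```text
time: 7.72
tcp_pos: [0.4812, -0.1017, 0.0442]
tcp_rot: [-0.706, -0.04, 0.706, -0.04]
wrist_force: [-1.0, -3.9, 1.0]
finger_gap: 0.0002
```

Call:
{"op": "step_arm", "data": {"plan": [[0,0,-0.005,0,0],[0,0,-0.01,0,0]]}}

```text
time: 7.98
tcp_pos: [0.4812, -0.1007, 0.0442]
tcp_rot: [-0.706, -0.04, 0.706, -0.04]
wrist_force: [-1.3, -3.6, 0.1]
finger_gap: 0.0003
```

Call:
{"op": "step_arm", "data": {"plan": [[0,0,-0.005,0,0],[0,0,-0.01,0,0]]}}

```text
time: 8.22
tcp_pos: [0.4811, -0.1002, 0.0442]
tcp_rot: [-0.706, -0.04, 0.706, -0.04]
wrist_force: [-1.6, -5.9, 0.3]
finger_gap: -0.0002
```

Call:
{"op": "step_arm", "data": {"plan": [[0,0,-0.005,0,0],[0,0,-0.008,0,0]]}}

```text
time: 8.48
tcp_pos: [0.4811, -0.1002, 0.0442]
tcp_rot: [-0.706, -0.04, 0.706, -0.04]
wrist_force: [-1.3, -8.6, -1.3]
finger_gap: -0.0001
```

Contact felt. Raise slowly to 15 N and hold.

Call:
{"op": "step_arm", "data": {"plan": [[0,0,-0.004,0,0],[0,0,-0.008,0,0],[0,0,-0.01,0,0]]}}

```text
time: 8.85
tcp_pos: [0.481, -0.1001, 0.0443]
tcp_rot: [-0.706, -0.039, 0.706, -0.041]
wrist_force: [-1.0, -9.8, -1.2]
finger_gap: 0.0004
```

Call:
{"op": "step_arm", "data": {"plan": [[0,0,-0.003,0,0],[0,0,-0.006,0,0],[0,0,-0.006,0,0]]}}

```text
time: 9.22
tcp_pos: [0.481, -0.1, 0.0443]
tcp_rot: [0.706, 0.039, -0.706, 0.041]
wrist_force: [-1.1, -11.0, -1.7]
finger_gap: 0.0
```

Call:
{"op": "step_arm", "data": {"plan": [[0,0,-0.005,0,0],[0,0,-0.01,0,0],[0,0,-0.013,0,0]]}}

```text
time: 9.6
tcp_pos: [0.481, -0.0998, 0.0443]
tcp_rot: [0.706, 0.038, -0.706, 0.041]
wrist_force: [0.1, -14.8, -2.2]
finger_gap: 0.0003
```

Call:
{"op": "step_arm", "data": {"plan": [[0,0,-0.004,0,0],[0,0,-0.005,0,0],[0,0,-0.005,0,0]]}}

```text
time: 9.98
tcp_pos: [0.481, -0.0998, 0.0443]
tcp_rot: [0.706, 0.038, -0.706, 0.041]
wrist_force: [-1.0, -15.6, -2.0]
finger_gap: 0.0
```

Call:
{"op": "step_arm", "data": {"plan": [[0,0,0,0,0],[0,0,0,0,0],[0,0,0,0,0],[0,0,0,0,0],[0,0,0,0,0]]}}

```text
time: 10.6
tcp_pos: [0.481, -0.0998, 0.0443]
tcp_rot: [0.706, 0.038, -0.706, 0.041]
wrist_force: [-0.4, -15.0, -2.2]
finger_gap: 0.0001
```

Call:
{"op": "step_arm", "data": {"plan": [[0,0,0.05,0,0],[0,0,0.2,0,0],[0,0,0.4,0,0],[0,0,0.4,0,0]]}}

```text
time: 11.1
tcp_pos: [0.4861, -0.1365, 0.0444]
tcp_rot: [0.706, 0.039, -0.706, 0.04]
wrist_force: [0.3, 0.4, -0.9]
finger_gap: -0.0002
```

Call:
{"op": "step_arm", "data": {"plan": [[0,-0.5,0,0,0],[0,-1.0,0,0,0]]}}

```text
time: 11.35
tcp_pos: [0.4851, -0.1339, 0.1451]
tcp_rot: [-0.705, -0.041, 0.706, -0.04]
wrist_force: [0.6, 0.3, 0.8]
finger_gap: 0.0003
```

Call:
{"op": "step_arm", "data": {"plan": [[0,-0.5,0,0,0],[0,-0.95,0,0,0],[0,-0.95,0,0,0]]}}

```text
time: 11.72
tcp_pos: [0.4881, -0.1345, 0.2431]
tcp_rot: [0.709, 0.04, -0.703, 0.041]
wrist_force: [0.0, 0.3, -1.5]
finger_gap: 0.0004
```

Run:
```python
from g import *
go(.5032,.2499,.22,.295+np.pi/2)
```

```text
t 11.72 pos [ 0.4881 -0.1345  0.2431] jawyaw -1.455 F [ 0.   0.3 -1.5] shift [ 0.229 -3.801 -0.591]  turn(norm, tool x down => negative of yaw) -0.343
```

Call:
{"op": "step_arm", "data": {"plan": [[60,0,-0.5,-0.07,0],[60,0,-0.95,-0.15,0]]}}

```text
time: 11.98
tcp_pos: [0.4887, -0.0372, 0.2383]
tcp_rot: [-0.705, -0.041, 0.706, -0.04]
wrist_force: [0.6, 0.2, 0.2]
finger_gap: 0.0358
```

Call:
{"op": "step_arm", "data": {"plan": [[60,0,-0.5,-0.07,0],[60,0,-0.95,-0.15,0]]}}

```text
time: 12.22
tcp_pos: [0.4925, 0.0595, 0.2381]
tcp_rot: [-0.705, -0.041, 0.707, -0.041]
wrist_force: [0.7, -0.5, 0.5]
finger_gap: 0.06
```

Call:
{"op": "step_arm", "data": {"plan": [[60,0,-0.5,-0.07,0],[60,0,-0.95,-0.15,0]]}}

```text
time: 12.48
tcp_pos: [0.4964, 0.1555, 0.2381]
tcp_rot: [-0.705, -0.041, 0.707, -0.041]
wrist_force: [0.7, -0.9, 0.1]
finger_gap: 0.0598
```

Call:
{"op": "step_arm", "data": {"plan": [[60,0.1,-0.5,-0.07,-0.2],[60,0.23,-0.95,-0.14,-0.34],[60,0.23,-0.95,-0.14,-0.34],[60,0.23,-0.95,-0.14,-0.34]]}}

```text
time: 12.98
tcp_pos: [0.5, 0.2487, 0.2152]
tcp_rot: [-0.699, -0.103, 0.7, -0.103]
wrist_force: [-0.1, -0.4, 1.0]
finger_gap: 0.0601
```

Run:
```python
from g import *
go(.5032,.2499,.043,.295+np.pi/2)
s=ctrl.snapshot("top"); save(s,"t4.png",(180,150,370,260),4.2)
s=ctrl.snapshot("scene"); save(s,"s4.png",(260,100,460,240),4)
```

```text
t 12.97 pos [0.5    0.2487 0.2152] jawyaw -1.278 F [-0.1 -0.4  1. ] shift [ 1.722 -0.003 -0.038]  turn(norm, tool x down => negative of yaw) -0.005
```

View pics/s4.png

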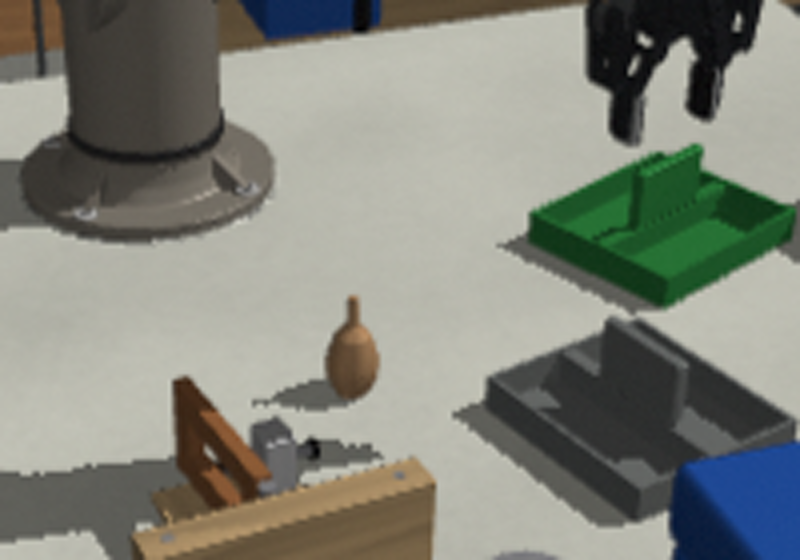

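The leg stands out (s4 (215,450)), the gripper hovers over the grey tray's line. Descend and grip the fin.

Call:
{"op": "step_arm", "data": {"plan": [[60,0.45,0,-0.02,0],[60,0.9,0,-0.04,0]]}}

```text
time: 13.32
tcp_pos: [0.5057, 0.2489, 0.1262]
tcp_rot: [0.701, 0.102, -0.699, 0.102]
wrist_force: [0.0, -0.4, -0.3]
finger_gap: 0.0601
```

Call:
{"op": "step_arm", "data": {"plan": [[60,0.4,0,0,0],[60,0.81,0,0,0],[60,0.81,0,0,0]]}}

```text
time: 13.7
tcp_pos: [0.5028, 0.2476, 0.043]
tcp_rot: [-0.698, -0.101, 0.702, -0.103]
wrist_force: [0.4, 0.0, 0.3]
finger_gap: 0.0601
```

Call:
{"op": "step_arm", "data": {"plan": [[30,0,0,0,0],[5,0,0,0,0],[5,0,0,0,0],[5,0,0,0,0],[5,0,0,0,0]]}}

```text
time: 14.32
tcp_pos: [0.5058, 0.2511, 0.0474]
tcp_rot: [0.701, 0.103, -0.698, 0.102]
wrist_force: [-1.6, -1.1, 8.2]
finger_gap: 0.0097
```

Call:
{"op": "step_arm", "data": {"plan": [[5,0,0,0,0],[5,0,0,0,0]]}}

```text
time: 14.58
tcp_pos: [0.5058, 0.2511, 0.0473]
tcp_rot: [0.701, 0.103, -0.698, 0.103]
wrist_force: [-1.0, 0.3, 7.5]
finger_gap: 0.0099
```

Run:
```python
from g import *
go(.5032,.2499,.043,.295+np.pi/2)
s=ctrl.snapshot("scene"); save(s,"s5.png",(360,130,470,240),5.4)
```

```text
t 14.57 pos [0.5058 0.2511 0.0473] jawyaw -1.279 F [-1.   0.3  7.5] shift [0.043 0.004 0.028]  turn(norm, tool x down => negative of yaw) -0.005
```

View pics/s5.png

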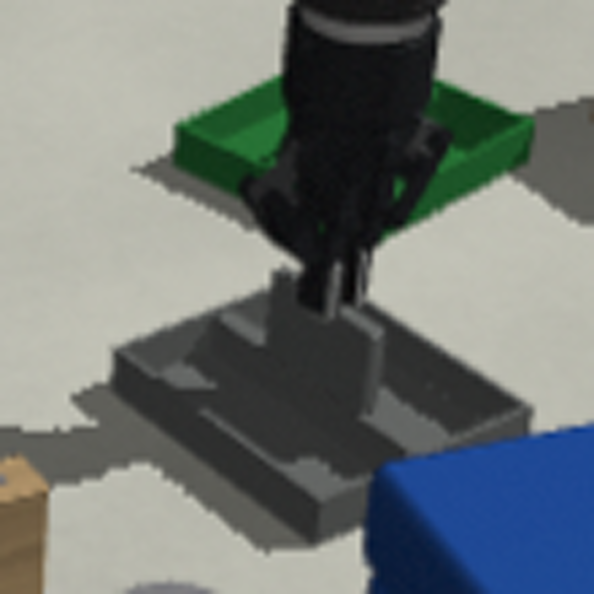

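The fingers hold the upper fin of the grey tray (s5 (330,290)). Lift.

Call:
{"op": "step_arm", "data": {"plan": [[5,-0.1,0,0,0],[5,-0.3,0,0,0],[5,-0.6,0,0,0],[5,-0.95,0,0,0]]}}

```text
time: 15.12
tcp_pos: [0.504, 0.2496, 0.1413]
tcp_rot: [-0.699, -0.103, 0.7, -0.103]
wrist_force: [0.0, 0.5, -2.0]
finger_gap: 0.0095
```

Call:
{"op": "step_arm", "data": {"plan": [[5,-0.3,0,0,0],[5,-0.6,0,0,0],[5,-0.7,0,0,0],[5,-0.7,0,0,0]]}}

```text
time: 15.62
tcp_pos: [0.5046, 0.25, 0.2105]
tcp_rot: [0.7, 0.103, -0.699, 0.103]
wrist_force: [-0.2, -0.3, -3.9]
finger_gap: 0.0094
```

Run:
```python
from g import *
go(*ST,.21,SY+np.pi/2)
s=ctrl.snapshot("scene"); save(s,"s6.png",(340,60,500,240),3)
```

```text
t 15.62 pos [0.5046 0.25   0.2105] jawyaw -1.279 F [-0.2 -0.3 -3.9] shift [0.005 3.155 0.462]  turn(norm, tool x down => negative of yaw) 0.339
```

View pics/s6.png

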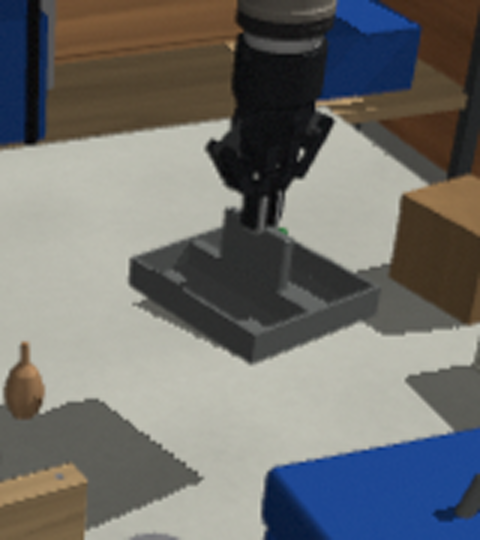

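The tray is up and level, fin in the jaws (s6: rim corners (130,258), (253,330), (378,288)). I'll solve its pose in the hand.

Run:
```python
from g import *
from scipy.optimize import least_squares
S=ctrl.snapshot("scene")
px=np.array([340,60])+(np.array([(130,258),(253,330),(378,288),(253,362),(378,317),(130,286)])+.5)/3-.5
P=np.array([(-.085,-.075,.03),(.085,-.075,.03),(.085,.075,.03),(.085,-.075,0),(.085,.075,0),(-.085,-.075,0)])
f=lambda q:(proj(S,np.c_[P[:,:2]@np.array([[np.cos(q[3]),np.sin(q[3])],[-np.sin(q[3]),np.cos(q[3])]])+q[:2],P[:,2]+q[2]])-px).ravel()
r=least_squares(f,[.5,.25,.16,.29]); print(r.x,np.round(r.fun,1))
go(*ST,.21,SY+np.pi/2)
```

```text
[0.49158837 0.25507088 0.15626367 0.28251668] [ 0.6 -0.4  0.5  1.4  0.7 -0.6 -0.7  0.5 -1.  -0.7  0.  -0.4]
t 15.72 pos [0.5039 0.2495 0.209 ] jawyaw -1.279 F [-0.3  0.5 -2.7] shift [-0.007  3.152  0.454]  turn(norm, tool x down => negative of yaw) 0.339
```

Call:
{"op": "step_arm", "data": {"plan": [[5,0,0.2,0.03,0],[5,0,0.5,0.06,0],[5,0,0.8,0.1,0]]}}

```text
time: 16.1
tcp_pos: [0.5173, 0.1695, 0.2087]
tcp_rot: [-0.699, -0.103, 0.701, -0.103]
wrist_force: [0.3, -0.6, -2.6]
finger_gap: 0.0097
```

Call:
{"op": "step_arm", "data": {"plan": [[5,0,0.3,0.03,0],[5,0,0.6,0.06,0],[5,0,0.9,0.1,0]]}}

```text
time: 16.48
tcp_pos: [0.5336, 0.0803, 0.2087]
tcp_rot: [-0.699, -0.103, 0.701, -0.103]
wrist_force: [-0.1, -0.4, -3.2]
finger_gap: 0.0094
```

Call:
{"op": "step_arm", "data": {"plan": [[5,0,0.3,0.03,0],[5,0,0.6,0.06,0],[5,0,0.85,0.1,0]]}}

```text
time: 16.85
tcp_pos: [0.5486, -0.0042, 0.2087]
tcp_rot: [-0.699, -0.103, 0.701, -0.103]
wrist_force: [-0.1, -0.1, -1.7]
finger_gap: 0.0095
```

Call:
{"op": "step_arm", "data": {"plan": [[5,0,0.25,0.03,0.1],[5,0,0.45,0.06,0.22],[5,0,0.61,0.1,0.34],[5,0,0.61,0.1,0.34],[5,0,0.61,0.1,0.34]]}}

```text
time: 17.48
tcp_pos: [0.5573, -0.0628, 0.2103]
tcp_rot: [0.706, 0.041, -0.706, 0.041]
wrist_force: [-0.2, -0.1, -2.7]
finger_gap: 0.0096
```

Run:
```python
from g import *
go(*sw(.004,0),.15,SY+np.pi/2)
s=ctrl.snapshot("top"); save(s,"t7.png",(270,140,400,240),6)
r=ctrl.regions_of(s,"tray")
for q in r: print(q["conf"],q["box"])
```

```text
t 17.48 pos [ 0.5573 -0.0628  0.2103] jawyaw -1.455 F [-0.2 -0.1 -2.7] shift [0.603 0.019 0.024]  turn(norm, tool x down => negative of yaw) 0.002
0.95 [155.5, 258.5, 224.3, 327.0]
0.84 [301.7, 158.0, 321.3, 218.7]
```

View pics/t7.png

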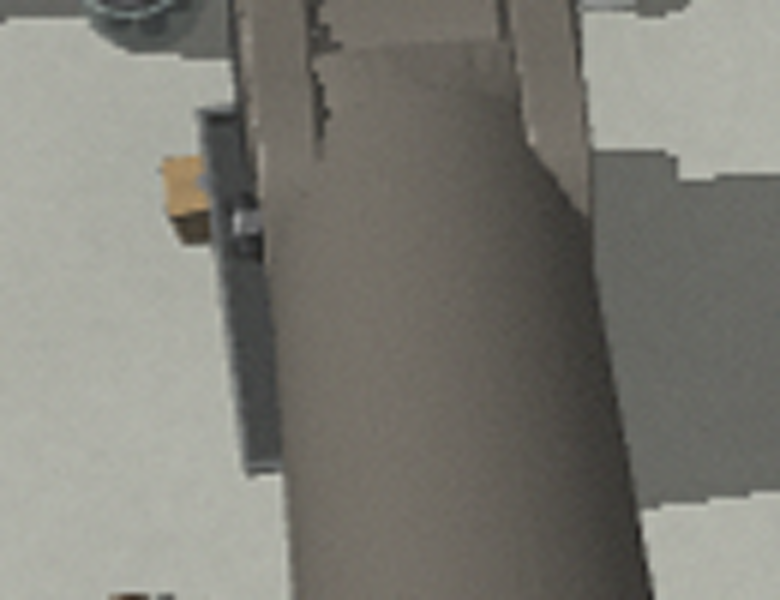

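The tray's left rim edge shows at t7 (198,108)–(247,472) beside the arm, over the stand. I compute the centre from it.

Run:
```python
from g import *
s=ctrl.snapshot("top")
px=np.array([270,140])+(np.array([(198,108),(247,472)])+.5)/6-.5
for z in (.193,):
    w=ray(s,px,z)[:,:2]; d=w[0]-w[1]; yaw=np.arctan2(d[1],d[0]); m=w.mean(0); n=np.array([np.sin(yaw),-np.cos(yaw)])
    c=m+.075*n; R=np.array([[np.cos(SY),np.sin(SY)],[-np.sin(SY),np.cos(SY)]])
    print(np.linalg.norm(d),yaw,c,"in stand",R@(c-ST),"tcp in stand",R@(ctrl.read_state()["tcp_pos"][:2]-ST))
```

```text
0.1704397403550964 0.11735985413459718 [ 0.55582403 -0.0645332 ] in stand [0.00469278 0.00033283] tcp in stand [0.00643294 0.0018783 ]
```

Call:
{"op": "step_arm", "data": {"plan": [[5,0.2,0,0.02,0],[5,0.4,0,0.045,0],[5,0.55,0.005,0.045,0],[5,0.63,0.005,0.045,0],[5,0.63,0.005,0.045,0]]}}

```text
time: 18.25
tcp_pos: [0.5529, -0.0649, 0.147]
tcp_rot: [-0.706, -0.04, 0.706, -0.04]
wrist_force: [-0.2, -0.3, -2.4]
finger_gap: 0.0097
```

Call:
{"op": "step_arm", "data": {"plan": [[5,0.02,0,0,0],[5,0.04,0,0,0],[5,0.06,0,0,0],[5,0.08,0,0,0]]}}

```text
time: 18.75
tcp_pos: [0.553, -0.065, 0.1393]
tcp_rot: [0.706, 0.04, -0.706, 0.04]
wrist_force: [0.5, 0.4, -3.2]
finger_gap: 0.0097
```

Call:
{"op": "step_arm", "data": {"plan": [[5,0.01,0,0,0],[5,0.02,0,0,0],[5,0.02,0,0,0]]}}

```text
time: 19.12
tcp_pos: [0.553, -0.065, 0.1374]
tcp_rot: [0.706, 0.04, -0.706, 0.04]
wrist_force: [-0.9, 0.1, -1.3]
finger_gap: 0.0095
```

Call:
{"op": "step_arm", "data": {"plan": [[5,0.007,0,0,0],[5,0.015,0,0,0],[5,0.015,0,0,0]]}}

```text
time: 19.5
tcp_pos: [0.553, -0.0651, 0.1373]
tcp_rot: [0.706, 0.04, -0.706, 0.04]
wrist_force: [-6.4, 0.1, 11.5]
finger_gap: 0.0096
```

Touchdown at the expected height. Ease off slightly, open gradually, then check.

Call:
{"op": "step_arm", "data": {"plan": [[5,-0.006,0,0,0],[5,-0.01,0,0,0],[5,-0.01,0,0,0]]}}

```text
time: 19.88
tcp_pos: [0.553, -0.065, 0.1373]
tcp_rot: [0.706, 0.04, -0.706, 0.04]
wrist_force: [-3.5, 0.6, 6.7]
finger_gap: 0.0093
```

Call:
{"op": "step_arm", "data": {"plan": [[12,0,0,0,0],[16,0,0,0,0],[25,0,0,0,0],[40,0,0,0,0],[60,0,0,0,0]]}}

```text
time: 20.5
tcp_pos: [0.553, -0.065, 0.1367]
tcp_rot: [0.706, 0.04, -0.706, 0.04]
wrist_force: [-0.1, 0.5, 0.1]
finger_gap: 0.0568
```

Call:
{"op": "step_arm", "data": {"plan": [[60,-0.2,0,0,0],[60,-0.5,0,0,0],[60,-0.95,0,0,0]]}}

```text
time: 20.88
tcp_pos: [0.5519, -0.065, 0.2317]
tcp_rot: [-0.705, -0.04, 0.707, -0.04]
wrist_force: [0.9, -0.1, -0.7]
finger_gap: 0.0598
```

Call:
{"op": "step_arm", "data": {"plan": [[60,0,0.5,0,0],[60,0,1,0,0]]}}

```text
time: 21.12
tcp_pos: [0.565, -0.165, 0.2328]
tcp_rot: [0.707, 0.041, -0.705, 0.041]
wrist_force: [0.8, 0.4, -0.5]
finger_gap: 0.0604
```

Call:
{"op": "step_arm", "data": {"plan": [[60,0,0.5,0,0],[60,0,1,0,0]]}}

```text
time: 21.38
tcp_pos: [0.5758, -0.2652, 0.2319]
tcp_rot: [0.706, 0.04, -0.706, 0.04]
wrist_force: [0.0, -0.3, -0.4]
finger_gap: 0.0601
```

Call:
{"op": "step_arm", "data": {"plan": [[60,0,0.5,0,0],[60,0,1,0,0],[60,0,1,0,0]]}}

```text
time: 21.75
tcp_pos: [0.5852, -0.3688, 0.231]
tcp_rot: [-0.706, -0.037, 0.707, -0.039]
wrist_force: [0.6, 0.0, -0.4]
finger_gap: 0.0597
```

Run:
```python
from h import *
s=ctrl.snapshot("scene"); t=ctrl.snapshot("top")
f=np.vstack([cv2.resize(s["frame"][150:260,270:410],None,fx=2.8,fy=2.8,interpolation=cv2.INTER_CUBIC),cv2.resize(t["frame"][145:245,270:410],None,fx=2.8,fy=2.8,interpolation=cv2.INTER_CUBIC)])
cv2.imwrite("pics/end.png",f[:,:,::-1]); print(f.shape)
```

```text
(588, 392, 3)
```

View pics/end.png

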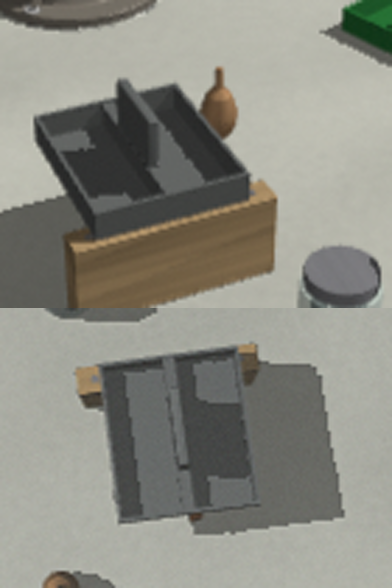

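The tray sits level on the rail, with the leg's end just showing under its near edge (lower half, (195,517)). I'll run one numeric check, then hand in.

Run:
```python
from g import *
t=ctrl.snapshot("top")
px=np.array([270,145])+(np.array([(100,57),(238,40),(258,197),(120,213)])+.5)/2.8-.5
w=ray(t,px,.12)[:,:2]; R=np.array([[np.cos(SY),np.sin(SY)],[-np.sin(SY),np.cos(SY)]])
d=w[0]-w[3]; off=R@(w.mean(0)-ST); print(off,np.arctan2(d[1],d[0])-SY,[np.linalg.norm(w[i]-w[i-1]).round(3) for i in range(4)])
if np.abs(off).max()<.008: ctrl.job_done(); print("done")
```

```text
[-0.00126971 -0.00024875] -0.003910805833854253 [np.float64(0.167), np.float64(0.148), np.float64(0.168), np.float64(0.145)]
the job is handed in; nothing more can be done
done
```

I finished the task and handed it in at about 22 s of the 72 s allowed.

- **Leg:** I swung it out with the closed fingers until it met the stop screw. I held it there for about 0.6 s with the wrist reading 15 to 15.6 N. I estimate about 16 N on the screw tip, within the 10–22 N allowed.
- **Tray:** I lifted the grey tray by its fin and set it down with the measured tool height at touchdown matching the expected seat height. I released it and moved the gripper clear.
- **Last checks:** In the final pictures the tray looks level on the rail, with the leg's end just visible under the near edge. The measured position is about 1.3 mm from the seat point, with 0.004 rad of yaw error. The gripper touches nothing, and I saw no sign of the other tackle in view having moved.
- **Disagreements:** With the tray in the gripper, a position fit from the scene camera alone was about 9 mm off what the jaws allow. I used the top view instead, and the final check agreed with it. The fingers read 9.7 mm on the 12 mm fin, but the grip held.

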